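# Load the transfer tray and prove its two limit switches

### The job

Draw the tray fully out from under the low yellow guard by its red handle, then prove the tray-out limit switch (yellow roller) by hand: push its lever over until it clicks, without forcing it against its stop, and let it spring back. Load every loose steel offcut (square tubes, square bars, flat) into the tray, lying flat inside its lips, slide the tray fully home under the guard without the robot striking the guard, and then prove the tray-home switch (blue roller) in the same way. Trip each switch only while the tray stands at that switch's end, and leave the tray home with all the offcuts in it and both levers upright.

Things in the scene. Friction and masses are not known exactly. Their poses are not given: they have to be found in the camera images.
- station: Fixed bed of the transfer tray on the table, a dark steel plate 330 x 262 mm and 4 mm thick. Origin at table height on its centre line, straight below the front edge of the guard; its +x points inward under the guard (tray travels along it), y across, z up. The plate reaches from x = -195 to +135 mm.
- guard: Low yellow sheet guard fixed over the inner end of the station, same origin and axes as station. Covers x = 0 to 135 mm, y = -143 to +143 mm: underside of its roof 67 mm above the table, roof top 73 mm, with a dark lip along the front edge up to 87 mm; side walls 6 mm thick at y = +-138 mm. The front and back are open.
- tray (a joint): Travel of the tray along the station's +x, m: 0 = fully out (stop), 0.15 = fully home (stop). Starts about 0.10 to 0.14. Needs about 2 N to slide and stays where it is left.
- tray_floor (a point): Centre of the upper face of the tray's floor, 13 mm above the table; axes as the station's (x inward, y across, z up). Aluminium tray, inside 132 mm along x by 224 mm along y, lips 4 mm thick rising 12 mm above the floor. With the tray fully out the point lies 110 mm in front of the guard's front edge (station x = -110 mm); fully home at +40 mm.
- tray_grip (a point): Point to grip on the tray's upright red handle, 73 mm above the table: a tab 12 mm thick along the tray's x, 44 mm wide along y, its top 89 mm above the table, standing 125 mm in front of the tray's centre on a neck 6 mm thick and 30 mm wide. Below the grip point the tab is free on both faces for 50 mm.
- yellow_switch: Fixed limit switch of the tray-out end: grey housing 40 x 34 mm with a yellow cap, top 67 mm above the table, on an 84 x 60 mm base plate. Origin at table height under the middle of the plate; the lever swings toward its +x; the lever hangs on the -y side; z up.
- yellow_pivot (a point): Point on the yellow switch's lever axis in the middle plane of the roller: 34 mm on the -y side of the switch's origin, 55 mm above the table, fixed.
- yellow_roller (a point): Centre of the yellow roller, 22 mm in diameter, 12 mm wide along the switch's y, freely turning, 60 mm from the pivot; straight above the pivot (115 mm above the table) when the lever is released. Its 4 mm thick, 10 mm wide arm runs on the housing's side of it.
- yellow_lever (a joint): Lean of the yellow lever, rad: 0 = upright (released), grows as the roller moves toward the switch's +x; it does not move the other way. It clicks at 0.55; hard stop at 1.15, taken as forced beyond 1.0. Spring return; about 1 N at the roller to start, about 4 N at 0.75.
- blue_switch: Limit switch of the tray-home end, same as yellow_switch but with a blue cap and roller; same origin and axes.
- blue_pivot (a point): As yellow_pivot, on the blue switch.
- blue_roller (a point): As yellow_roller, on the blue switch.
- blue_lever (a joint): As yellow_lever, for the blue switch.
- tube_a: Square steel tube offcut, 35 x 85 x 35 mm (x, y, z; long along its y). Origin at the centre of its underside. May be absent.
- tube_b: Second square tube offcut, same as tube_a. May be absent.
- bar_a: Square steel bar offcut, 16 x 95 x 16 mm, long along its y. Origin at the centre of its underside. May be absent.
- bar_b: Second square bar offcut, same as bar_a. May be absent.
- flat_a: Flat steel offcut, 30 x 85 x 6 mm, long along its y, lying flat. Origin at the centre of its underside. May be absent.
- fume_hood: Fixed grey extraction hood hanging over the far middle of the table. Origin at the centre of its lower opening. Its lower lip is about 0.38 m above the table; it spans 105 mm either side of the origin along x and about 170 mm along y: keep the wrist and forearm out of it by swinging across nearer to the robot.
Things that resemble listed ones, but are neither listed nor needed, are in the scene too. Of the things that look like the flat_a, the larger one is meant.

How it is judged (in metres and radians):
On the way, in this order (a step that is already met when the one before it is completed fails the run):
1. the tray is drawn fully out (value of joint tray below 0.008 m), for 0.2 s.
2. with the tray out, the yellow switch's lever is pushed over until it clicks (value of joint yellow_lever above 0.55 rad and value of joint tray below 0.015 m), for 0.1 s.
3. the yellow switch's lever is let go and stands upright again (value of joint yellow_lever below 0.1 rad), for 0.2 s.
4. all the offcuts lie in the tray and the tray is fully home (value of joint tray above 0.142 m and x of tube_a in the frame of tray_floor between -0.062 and 0.062 m and y of tube_a in the frame of tray_floor between -0.108 and 0.108 m and z of tube_a in the frame of tray_floor between -0.01 and 0.045 m and angle between tube_a's own y axis and vertical between 1.47 and 1.67 rad and x of tube_b in the frame of tray_floor between -0.062 and 0.062 m and y of tube_b in the frame of tray_floor between -0.108 and 0.108 m and z of tube_b in the frame of tray_floor between -0.01 and 0.045 m and angle between tube_b's own y axis and vertical between 1.47 and 1.67 rad and x of bar_a in the frame of tray_floor between -0.062 and 0.062 m and y of bar_a in the frame of tray_floor between -0.108 and 0.108 m and z of bar_a in the frame of tray_floor between -0.01 and 0.045 m and angle between bar_a's own y axis and vertical between 1.47 and 1.67 rad and x of bar_b in the frame of tray_floor between -0.062 and 0.062 m and y of bar_b in the frame of tray_floor between -0.108 and 0.108 m and z of bar_b in the frame of tray_floor between -0.01 and 0.045 m and angle between bar_b's own y axis and vertical between 1.47 and 1.67 rad and x of flat_a in the frame of tray_floor between -0.062 and 0.062 m and y of flat_a in the frame of tray_floor between -0.108 and 0.108 m and z of flat_a in the frame of tray_floor between -0.01 and 0.045 m and angle between flat_a's own y axis and vertical between 1.47 and 1.67 rad), for 0.2 s.
5. with the tray home, the blue switch's lever is pushed over until it clicks (value of joint blue_lever above 0.55 rad and value of joint tray above 0.135 m), for 0.1 s.
6. the blue switch's lever is let go and stands upright again (value of joint blue_lever below 0.1 rad), for 0.2 s.
At the end, for the whole second after the job is handed in: The tray is within 8 mm of fully home, every offcut that was present lies at rest in it (origin within the lips, long axis within 0.1 rad of level, underside less than 45 mm above the tray floor), and both levers are back within 0.1 rad of upright (all of step 4 and value of joint each of yellow_lever, blue_lever below 0.1 rad and linear speed of each of tube_a, tube_b, bar_a, bar_b, flat_a below 0.02 m/s); the robot touches nothing.
It fails at once if a lever is forced toward its stop, beyond 1.0 rad (value of joint any of yellow_lever, blue_lever above 1 rad).
It fails at once if a switch clicks while the tray is not at that switch's end ((value of joint yellow_lever above 0.55 rad and value of joint tray above 0.02 m) or (value of joint blue_lever above 0.55 rad and value of joint tray below 0.13 m)).
It fails at once if the robot strikes the guard (more than 5 N) (contact force between any of the fingers, the arm and guard above 5 N).
Of tube_a, tube_b, bar_a, bar_b, flat_a only 3 to 4 are there at a start; the rules pass over those that are not, and their reading is None.
At some moment in a run one of tube_a, tube_b, bar_a, bar_b, flat_a may be knocked a few centimetres aside while the robot is not near it.
Once in a run the grip may slacken for a moment while it holds something.
It also fails if it takes over 210 s, if anything falls off the work surface, if the arm or the gripper's body presses on something with over 40 N, if the wrist force passes 120 N, or if a joint passes its speed limit or range.

### The arm

A 6-joint arm with a two-finger parallel gripper is mounted at the origin on a cart in front of the work surface, level with it; the furniture and walls round the work are solid. World frame = base frame: x ahead of the robot, y to its left, z up, the work surface at z = 0. Lengths are in m, angles in degrees, forces in N, time in s.
With the tool pointing down it reaches from about 0.325 to 0.85 m from the base axis. Payload 15.5 kg.
Tool frame: the origin (TCP) lies at the very end of the fingers, on their centre line; the grasp point (between the pads) lies arm.grip_depth behind it (arm.grip_depth is the distance from the TCP to the grasp point, in m); z points along the fingers, y is the line along which they close (so a half turn about z gives the same grasp; the last joint's range is limited). The gripper opens to 91 mm and grips with 3 to 60 N. Pads are 32 mm wide; open, the fingers measure 118 mm over their backs; the gripper's body (76 mm by 178 mm) begins 60 mm behind the grasp point.
Start: joints at [58.929, 28.281, 77.091, -0, 74.628, -5.472], TCP at [0.27, 0.564, 0.18] pointing down, gripper open.
Joint ranges: [-166.48, 166.48], [-47.26, 123.95], [12.59, 153.08], [-70.14, 250.14], [6.76, 159.57], [-176.63, 176.63]. Speed limits (degrees/s): [108.29, 108.29, 147.25, 172.46, 172.46, 172.46].

### API

Orientations are given as a 3x3 rotation matrix whose columns are the frame's x, y, z axes.
In Python, from rig import arm gives the robot as it stands. Calls block until the motion is done:
- arm.move_to(position, orientation): joint-space move of the TCP to a pose.
- arm.move_l(position, orientation=None, feed=0.15): straight line of the TCP; orientation=None keeps the orientation; feed is the mean speed in m/s.
- arm.move_joints(angles): joint-space move.
- arm.grip(opening): finger opening in m; the grip force is fixed at half the most; returns when the fingers have stopped.
- arm.sleep(seconds).
- arm.solve_ik(position, orientation): joint angles nearest the present ones, or None.
- arm.snapshot(name): name is "scene" or "top" or "wrist"; returns the picture (384x512x3 uint8, red, green, blue); there is no depth.
- arm.get_calibration(name): a dict with "intrinsics" (3x3 intrinsics, pixels), "cam_to_world" (4x4, takes a point from camera to world coordinates). Camera axes: x right, y down, z forward; pixel columns grow to the right and rows downward; lengths in m; the calibration is good to about 2 mm. The wrist camera is an equidistant fisheye: a pixel r from the principal point sees the ray r / f radians off the axis. A picture is of the moment at which its call begins: read the wrist's pose just before it. get_calibration takes no time and is no camera call; for the wrist camera it gives the pose at the moment of the call.
A pose or a line that the arm cannot do raises arm.Unreachable and nothing moves.
- arm.sign_off(): hands the job in; it is judged then, once.
Readings, each from a call of its own:
- arm.current_t(): time.
- arm.current_joint_positions(): joint angles.
- arm.current_dq(): joint speeds.
- arm.current_tau(): joint torques, N m.
- arm.current_ee_pos(): TCP position.
- arm.current_tool_rot(): TCP orientation.
- arm.current_force(): force on the tool from outside, world axes, zero at the start.
- arm.current_torque(): the same for the moment, N m.
- arm.current_width(): finger opening in m.
- arm.current_grasp_force(): force on a finger pad.
Only numpy, scipy, OpenCV 4.12 (cv2) and the standard library are available. Lean on these libraries where they do the work, as an engineer would, in place of code of your own. Each camera call takes 0.05 s, during which the arm holds its last target. There are 200 camera calls.

## Working session

There is one attempt and no reset: what is moved stays moved. The work goes in short steps, each a Python script; the robot and the scene stay as the last script left them, time stands still between calls to the robot, and variables do not carry over. Pictures are saved under pics/ and viewed, at most 14 in all, crops included, and the job is handed in when it is done.

```bash
ls; mkdir -p pics; python3 - <<'E'
from rig import arm
import cv2,numpy as np
for n in("scene","top"):
    im=arm.snapshot(n); cv2.imwrite(f"pics/{n}0.png",cv2.resize(im[:,:,::-1],(800,600),interpolation=cv2.INTER_CUBIC)); np.save(f"pics/{n}0.npy",im)
    c=arm.get_calibration(n); print(n,np.round(c["intrinsics"],1).tolist(),np.round(c["cam_to_world"],3).tolist())
print(arm.grip_depth,arm.current_t(),arm.current_tool_rot().round(3).tolist() if hasattr(arm.current_tool_rot(),'round') else arm.current_tool_rot())
E
```

```text
pics
scene [[419.7, 0.0, 250.8], [0.0, 419.7, 201.3], [0.0, 0.0, 1.0]] [[0.825, -0.414, 0.385, -0.012], [-0.565, -0.6, 0.566, -0.867], [-0.003, -0.685, -0.729, 1.265], [0.0, 0.0, 0.0, 1.0]]
top [[357.8, 0.0, 254.3], [0.0, 357.8, 190.9], [0.0, 0.0, 1.0]] [[0.006, -0.985, 0.173, 0.357], [-1.0, -0.002, 0.024, -0.067], [-0.023, -0.173, -0.985, 1.35], [0.0, 0.0, 0.0, 1.0]]
0.0188 0.1 [[-0.902, 0.432, -0.001], [0.432, 0.902, -0.001], [0.0, -0.001, -1.0]]
```

View pics/scene0.png

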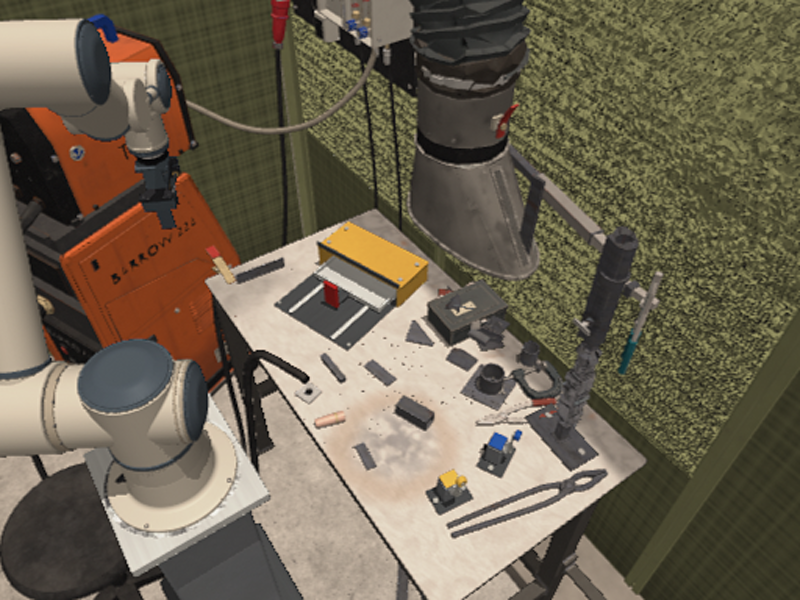

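View pics/top0.png

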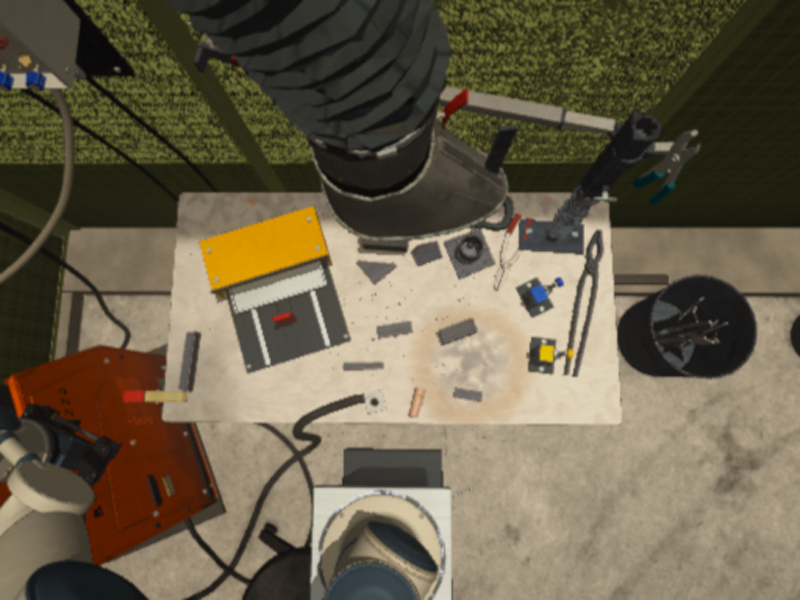

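The scene view shows the guard and tray at the left (red handle at 332,293). The yellow switch is at (452,485) and the blue one at (497,450). In the top view the offcut-like things are at (458,331), (394,329), (363,366), (467,394) and (189,360). I'll measure them all and take one enlarged crop.

```bash
cat > h.py <<'E'
import numpy as np,cv2
from rig import arm
def ray(n,px,c=None):
    c=c or arm.get_calibration(n);K=c["intrinsics"];T=np.array(c["cam_to_world"])
    px=np.atleast_2d(np.array(px,float)); d=np.c_[(px[:,0]-K[0][2])/K[0][0],(px[:,1]-K[1][2])/K[1][1]]
    if n=="wrist":
        r=np.linalg.norm(d,axis=1)+1e-9; d=np.c_[d*(np.sin(r)/r)[:,None],np.cos(r)]
    else: d=np.c_[d,np.ones(len(d))]
    return T[:3,3],d@T[:3,:3].T
def onplane(n,px,z,c=None):
    o,d=ray(n,px,c); return o+d*((z-o[2])/d[:,2])[:,None]
def proj(n,P,c=None):
    c=c or arm.get_calibration(n);K=np.array(c["intrinsics"]);T=np.array(c["cam_to_world"])
    q=(np.atleast_2d(P)-T[:3,3])@T[:3,:3]
    if n=="wrist":
        rho=np.linalg.norm(q[:,:2],axis=1)+1e-9;th=np.arctan2(rho,q[:,2]);q=np.c_[q[:,:2]/rho[:,None]*th[:,None],np.ones(len(q))]
    return (q/q[:,2:])[:,:2]*[K[0,0],K[1,1]]+[K[0,2],K[1,2]]
def rects(n,P,mask,z,c=None,amin=150e-6):
    """contours of mask -> minAreaRect in world plane z"""
    out=[]
    for k in cv2.findContours(mask,cv2.RETR_EXTERNAL,cv2.CHAIN_APPROX_NONE)[0]:
        if len(k)<8: continue
        w=onplane(n,k[:,0],z,c)[:,:2]
        (cx,cy),(a,b),t=cv2.minAreaRect((w*1000).astype(np.float32))
        if a<b: a,b,t=b,a,t+90
        m=k[:,0].mean(0)
        out.append((m.round().astype(int).tolist(),round(cx),round(cy),round(a),round(b),round((t+90)%180-90)))
    return out
E
python3 - <<'E'
from h import *
im=np.load("pics/top0.npy"); hsv=cv2.cvtColor(im,cv2.COLOR_RGB2HSV)
# the table: bright
v=hsv[...,2]; m=((v<115)&(hsv[...,1]<90)).astype(np.uint8)*255
roi=np.zeros_like(m); roi[135:268,110:395]=255; m&=roi
for r in rects("top",None,m,0.0): 
    if r[3]>40: print(r)
def col(lo,hi,name):
    mm=cv2.inRange(hsv,lo,hi)&roi
    n,l,s,cc=cv2.connectedComponentsWithStats(mm); 
    for i in range(1,n):
        if s[i,4]>8: print(name,cc[i].round(1),s[i].tolist())
col((20,150,120),(35,255,255),"yellow");col((100,120,60),(125,255,255),"blue");col((0,150,90),(8,255,255),"red")
a=cv2.resize(im[150:262,210:385,::-1],None,fx=4.5,fy=4.5,interpolation=cv2.INTER_CUBIC); cv2.imwrite("pics/topc.png",a)
s=np.load("pics/scene0.npy")
E
```

```text
([213, 260], 332, 118, 153, 22, -71)
([299, 252], 364, -200, 57, 13, 81)
([231, 234], 428, 50, 87, 11, -90)
([344, 229], 458, -377, 82, 56, -2)
([121, 231], 439, 469, 140, 35, -5)
([252, 211], 517, -26, 76, 23, -90)
([292, 212], 513, -178, 90, 33, -69)
([186, 210], 523, 227, 148, 142, 18)
([341, 190], 598, -365, 80, 62, 27)
([240, 172], 661, 19, 89, 48, -90)
([180, 195], 557, 239, 267, 221, -72)
([273, 162], 711, -105, 66, 46, -69)
([373, 195], 590, -488, 366, 44, -12)
([391, 141], 795, -565, 43, 11, 18)
([352, 148], 765, -422, 171, 110, 88)
([276, 148], 734, -96, 452, 169, 90)
([114, 141], 794, 521, 46, 25, -11)
yellow [167.8 158.3] [128, 135, 82, 50, 2444]
yellow [349.3 225.7] [345, 221, 10, 11, 90]
yellow [364.4 225.8] [363, 223, 4, 7, 22]
blue [357.6 180. ] [356, 178, 4, 5, 11]
blue [344.5 187.6] [340, 182, 10, 12, 78]
red [328.  142.7] [325, 138, 8, 11, 33]
red [337.9 142.5] [337, 140, 3, 6, 10]
red [180.  202.5] [174, 200, 13, 6, 44]
```

View pics/topc.png

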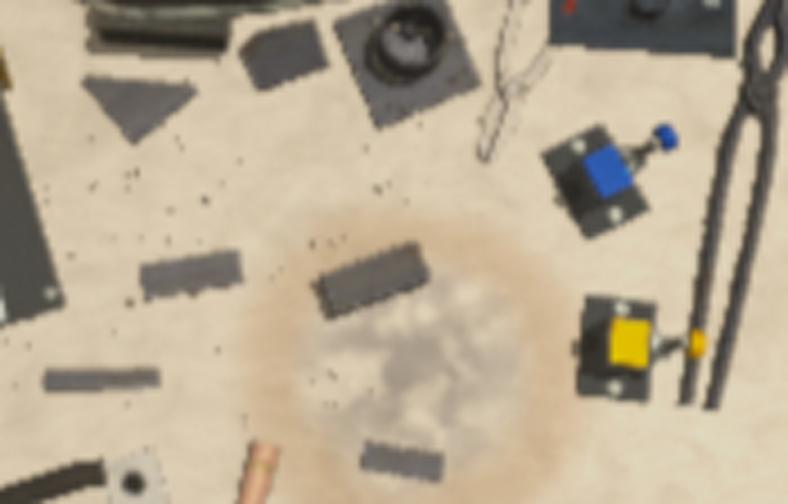

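Candidates in the crop (px of topc.png):
- (370,280), about 90x35 with visible side height, is the **tube**.
- (102,380), about 95x16, is the **bar**.
- (190,274), about 85x30, is larger than the similar flat at (402,461), about 60x20. So (190,274) is **flat_a**.
- The black piece on the left is about 140 mm long, so it isn't an offcut. The triangle and the odd scrap aren't listed.

The yellow and blue switches are clear. Next I'll compute the station and switch frames.

```bash
python3 - <<'E'
from h import *
for n in("top","scene"):
    im=np.load(f"pics/{n}0.npy"); hsv=cv2.cvtColor(im,cv2.COLOR_RGB2HSV)
    y=cv2.inRange(hsv,(18,140,100),(35,255,255)); y[:,260:]=0 if n=="top" else y[:,260:]
    y[280:]=0; y[:120]=0
    k=max(cv2.findContours(y,cv2.RETR_EXTERNAL,cv2.CHAIN_APPROX_NONE)[0],key=cv2.contourArea)
    q=cv2.approxPolyDP(cv2.convexHull(k),4,True)[:,0]; print(n,q.tolist(),(onplane(n,q,.073)*1000).round().tolist())
    w=onplane(n,k[:,0],.073)[:,:2]; print(cv2.minAreaRect((w*1000).astype(np.float32)))
    r=cv2.inRange(hsv,(0,150,90),(8,255,255)); x0,x1,y0,y1=(165,195,195,210) if n=="top" else (200,225,175,202)
    z=np.zeros_like(r); z[y0:y1,x0:x1]=r[y0:y1,x0:x1]; p=np.argwhere(z)[:,::-1]; print("red",p.mean(0),p.min(0),p.max(0),(onplane(n,p.mean(0),.089)*1000).round())
T=lambda p,z:(onplane("top",p,z)*1000).round()[0]
print("yroller",T((364.4,225.8),.12),"ycap",T((349.3,225.7),.067),"broller",T((357.6,180),.12),"bcap",T((344.5,187.6),.067))
print("plate front corners",T((250*.64,370*.64),.004),T((350*.64,341*.64),.004))
print("hood lip low", T((400*.64,240*.64),.38),T((325*.64,205*.64),.38),T((505*.64,215*.64),.38))
s=np.load("pics/scene0.npy");hsv=cv2.cvtColor(s,cv2.COLOR_RGB2HSV)
for nm,lo,hi in(("y",(18,140,100),(35,255,255)),("b",(100,120,60),(125,255,255))):
    mm=cv2.inRange(hsv,lo,hi);mm[:270]=0;mm[:,:270]=0;N,l,st,cc=cv2.connectedComponentsWithStats(mm)
    print(nm,[(cc[i].round(1).tolist(),st[i].tolist()) for i in range(1,N) if st[i,4]>8])
E
```

```text
top [[201, 133], [209, 163], [135, 184], [128, 154]] [[802.0, 165.0, 73.0], [686.0, 131.0, 73.0], [607.0, 401.0, 73.0], [720.0, 435.0, 73.0]]
((704.7298583984375, 283.3751525878906), (129.91143798828125, 286.8504638671875), 17.93023681640625)
red [180.  202.5] [174 200] [186 205] [[536. 229.  89.]]
scene [[206, 155], [224, 142], [273, 167], [272, 179], [254, 195]] [[613.0, 399.0, 73.0], [725.0, 430.0, 73.0], [807.0, 171.0, 73.0], [760.0, 114.0, 73.0], [647.0, 81.0, 73.0]]
((685.1048583984375, 257.66058349609375), (179.306396484375, 320.1938171386719), 17.52151870727539)
red [211.98019802 187.98019802] [207 180] [216 196] [[523. 195.  89.]]
yroller [ 453. -414.  120.] ycap [ 458. -375.   67.] broller [ 613. -398.  120.] bcap [ 596. -363.   67.]
plate front corners [418. 319.   4.] [489.  79.   4.]
hood lip low [634. -48. 380.] [700.  89. 380.] [ 681. -237.  380.]
y [([288.8, 306.2], [281, 301, 17, 11, 110])]
b [([318.2, 282.2], [313, 277, 11, 11, 80]), ([330.9, 278.1], [329, 276, 5, 6, 19])]
```

Both views agree on the station:
- **Origin:** about (0.640, 0.260), yaw about 17°.
- **Roof:** measures 287x130 mm, against 286x135 given.
- **Handle:** on the centre line, which puts the tray at about 0.126.
- **Hood:** the near lip is at x≈0.63.

I'll move above the handle and refine with the wrist camera.

```bash
cat >> h.py <<'E'
def Rd(deg):
    """tool down, tool y (closing line) along world heading deg"""
    a=np.radians(deg);y=np.array([np.cos(a),np.sin(a),0]);z=np.array([0,0,-1.]);return np.c_[np.cross(y,z),y,z]
def closing(deg):
    """of the two half-turn equivalents pick the one with the last joint nearest present"""
    return Rd(deg)
def go(p,deg,line=False,feed=.15):
    best=None;q0=np.array(arm.current_joint_positions())
    for d in(deg,deg+180):
        try:q=arm.solve_ik(p,Rd(d))
        except Exception as e:q=None
        if q is not None:
            c=abs(np.array(q)-q0).max()
            if best is None or c<best[0]:best=(c,d)
    if best is None: raise SystemExit(f"no ik {p}")
    if line: arm.move_l(p,Rd(best[1]),feed=feed)
    else: arm.move_to(p,Rd(best[1]))
    return best
def wsnap(name=None):
    c=arm.get_calibration("wrist");im=arm.snapshot("wrist")
    if name: cv2.imwrite(f"pics/{name}.png",cv2.resize(im[:,:,::-1],(800,600),interpolation=cv2.INTER_CUBIC));np.save(f"pics/{name}.npy",im)
    return im,c
E
python3 - <<'E'
from h import *
print(go([.52,.225,.25],107))
im,c=wsnap("w1");import pickle;pickle.dump(c,open("pics/w1.pkl","wb"))
print(c,arm.current_ee_pos(),arm.current_t(),arm.current_joint_positions(),arm.current_force())
E
```

```text
(np.float64(84.16905453045794), 107)
{'intrinsics': array([[297.31863964,   0.        , 255.95578549],
       [  0.        , 297.31863964, 186.24981719],
       [  0.        ,   0.        ,   1.        ]]), 'cam_to_world': array([[-2.93213397e-01,  9.23574380e-01,  2.47055193e-01,
         4.50015002e-01],
       [ 9.56047018e-01,  2.83270494e-01,  7.57094909e-02,
         2.03682447e-01],
       [-6.01005845e-05,  2.58395418e-01, -9.66039236e-01,
         4.54329713e-01],
       [ 0.00000000e+00,  0.00000000e+00,  0.00000000e+00,
         1.00000000e+00]])} [0.51967516 0.22571352 0.24979154] 1.725 [ 1.74322748e+01  2.00362336e+01  7.96548442e+01  9.54763460e-03
  8.03257733e+01 -8.95950955e+01] [-0.1234922  -0.70830264  0.52041155]
```

View pics/w1.png

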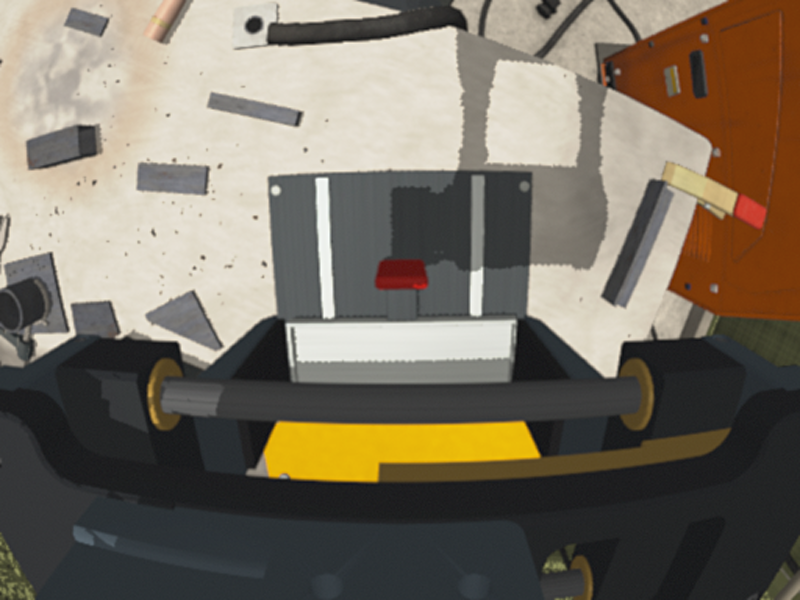

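The wrist view is clear. The red handle top is at (402,270), plate front corners at (269,177) and (531,173), the bar at (255,109), flat_a at (172,178), the tube at (62,147) and the small decoy flat at (87,21). The black piece at (638,243) is too long to be an offcut. I'll compute the numbers, grip the handle and pull.

```bash
python3 - <<'E'
from h import *
import pickle
c=pickle.load(open("pics/w1.pkl","rb"));im=np.load("pics/w1.npy");hsv=cv2.cvtColor(im,cv2.COLOR_RGB2HSV)
W=lambda p,z:(onplane("wrist",np.atleast_2d(p)*.64,z,c)*1000).round(1)
pc=W([(269,177),(531,173)],.004);print("plate",pc)
v=pc[0]-pc[1];yaw=np.degrees(np.arctan2(v[0],-v[1]));mid=pc.mean(0);print("width",np.linalg.norm(v),"yaw",yaw)
o=mid[:2]+195*np.array([np.cos(np.radians(yaw)),np.sin(np.radians(yaw))]);print("origin",o)
print("red top",W([(378,261),(424,261),(428,288),(375,288)],.089), W([(402,274)],.089))
m=((hsv[...,2]<125)&(hsv[...,1]<70)).astype(np.uint8)*255
m[220:]=0;m[:,330:]=0;m[103:,168:]=0
for z in(0.003,.016): 
  for r in rects("wrist",None,m,z,c):
    if r[3]>40: print(z,r)
E
```

```text
plate [[491.8  81.6   4. ]
 [412.4 327.1   4. ]]
width 258.0205611961962 yaw 17.922327141145022
origin [637.63753925 264.35684569]
red top [[524.8 208.2  89. ]
 [514.  243.5  89. ]
 [534.3 253.4  89. ]
 [547.  212.2  89. ]] [[529.4 229.7  89. ]]
0.003 ([161, 214], 661, 104, 41, 19, -35)
0.003 ([73, 212], 702, -77, 177, 52, -70)
0.003 ([119, 202], 677, 19, 72, 65, -50)
0.003 ([20, 192], 725, -228, 152, 111, -66)
0.003 ([3, 151], 647, -275, 55, 9, -11)
0.003 ([112, 114], 518, -25, 85, 27, -81)
0.003 ([40, 94], 514, -190, 122, 40, -70)
0.003 ([146, 65], 430, 18, 42, 13, -89)
0.003 ([55, 14], 365, -200, 67, 21, 81)
0.003 ([309, 11], 277, 235, 42, 8, 5)
0.003 ([237, 14], 315, 127, 197, 43, -70)
0.003 ([111, 14], 354, -75, 52, 6, -16)
0.016 ([73, 212], 695, -69, 172, 50, -70)
0.016 ([119, 202], 671, 24, 70, 63, -50)
0.016 ([20, 192], 717, -216, 147, 108, -66)
0.016 ([3, 151], 641, -261, 54, 8, -11)
0.016 ([112, 114], 516, -18, 82, 26, -81)
0.016 ([40, 94], 513, -178, 119, 39, -70)
0.016 ([146, 65], 431, 23, 41, 12, -89)
0.016 ([55, 14], 367, -189, 65, 20, 81)
0.016 ([309, 11], 282, 234, 41, 8, 5)
0.016 ([237, 14], 318, 129, 191, 42, -70)
0.016 ([111, 14], 357, -67, 50, 5, -16)
```

```bash
cat >> h.py <<'E'
YAW=17.5;O=np.array([.639,.262]);cs=np.array([np.cos(np.radians(YAW)),np.sin(np.radians(YAW))])
def st(x,y,z): return [*(O+x*cs+y*np.array([-cs[1],cs[0]])),z]
E
python3 - <<'E'
from h import *
arm.grip(.09)
go([.535,.231,.13],YAW+90); go([.535,.231,.054],YAW+90,True,.1)
print(arm.grip(.03),arm.current_width(),arm.current_grasp_force())
p0=np.array(arm.current_ee_pos()); f0=np.array(arm.current_force());print(p0,f0)
for d in(.05,.1,.12,.126,.13,.134,.138):
    t=p0.copy();t[:2]-=d*cs
    arm.move_l(t.tolist(),feed=.08 if d<.11 else .03)
    f=np.array(arm.current_force())-f0;print(d,(f[:2]@cs).round(2),f.round(1),np.round(arm.current_ee_pos(),4),arm.current_width())
    if f[:2]@cs>12: break
im,c=wsnap("w2")
print(arm.current_t())
E
```

```text
False 0.030095714329861308 8.056705401395448
[0.53627334 0.23139884 0.05524362] [-0.53403443  0.51241575 17.08580456]
0.05 -1.65 [ -1.8   0.1 -11.5] [0.4889 0.2165 0.0553] 0.02991834746190638
0.1 0.67 [  0.7  -0.  -16.8] [0.4415 0.2015 0.0553] 0.02975005430802996
0.12 0.83 [  1.1  -0.8 -16.8] [0.422  0.1954 0.0553] 0.02999077152475363
0.126 1.63 [  2.   -1.  -16.6] [0.4159 0.1934 0.0553] 0.030240336083532035
0.13 0.55 [  0.8  -0.7 -17.1] [0.4121 0.1922 0.0552] 0.030316284755187363
0.134 -0.14 [  0.   -0.5 -17.6] [0.4082 0.1911 0.0553] 0.030113924660100374
0.138 0.39 [  0.7  -0.8 -17.2] [0.4044 0.1898 0.0552] 0.02998839544843583
8.0167
```

View pics/w2.png

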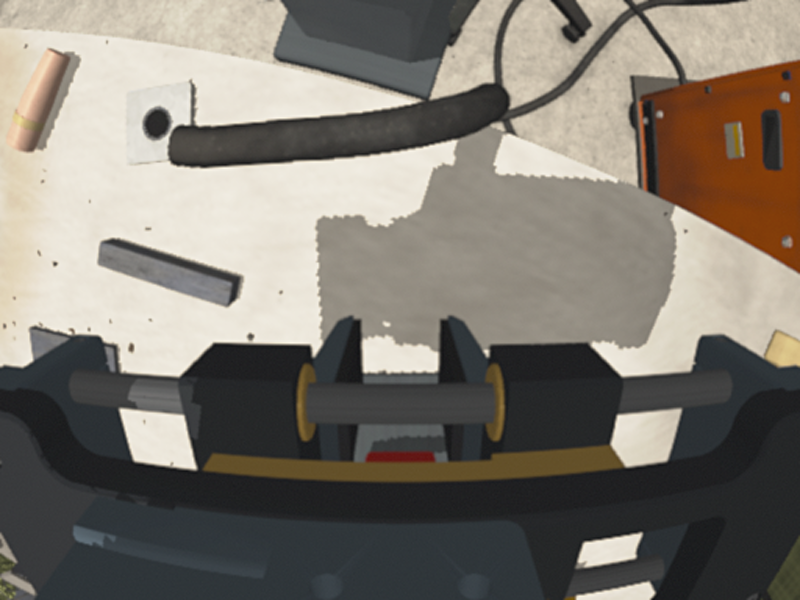

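The handle slipped out of the edge grip: its red top is at (400,457), behind the fingers. I'll raise, find the handle again and grip it on its 12 mm faces instead, as described.

```bash
python3 - <<'E'
from h import *
p=arm.current_ee_pos()
arm.grip(.09); arm.move_l([p[0],p[1],.13],feed=.15)
go(st(-.16,0,.25),YAW+90)
im,c=wsnap("w3");hsv=cv2.cvtColor(im,cv2.COLOR_RGB2HSV)
m=cv2.inRange(hsv,(0,150,60),(8,255,255));m[:,:170]=0;m[:,350:]=0;m[:60]=0
n,l,s,cc=cv2.connectedComponentsWithStats(m);i=1+s[1:,4].argmax();print(s[i],cc[i])
x,y,w,h,_=s[i]
# lowest-row edge of the red = far top edge
b=[x+w/2,y+h-.5]; W=onplane("wrist",b,.089,c)[0];d=W[:2]-O;print("far top edge",W,"st",d@cs,d@[-cs[1],cs[0]])
print(arm.current_force())
E
```

```text
[241 166  33  19 550] [257.19818182 174.98545455]
far top edge [0.50639281 0.22164311 0.089     ] st -0.1386052767366899 0.0013867061064977446
[-0.01202433 -0.48141847  0.104331  ]
```

View pics/w3.png

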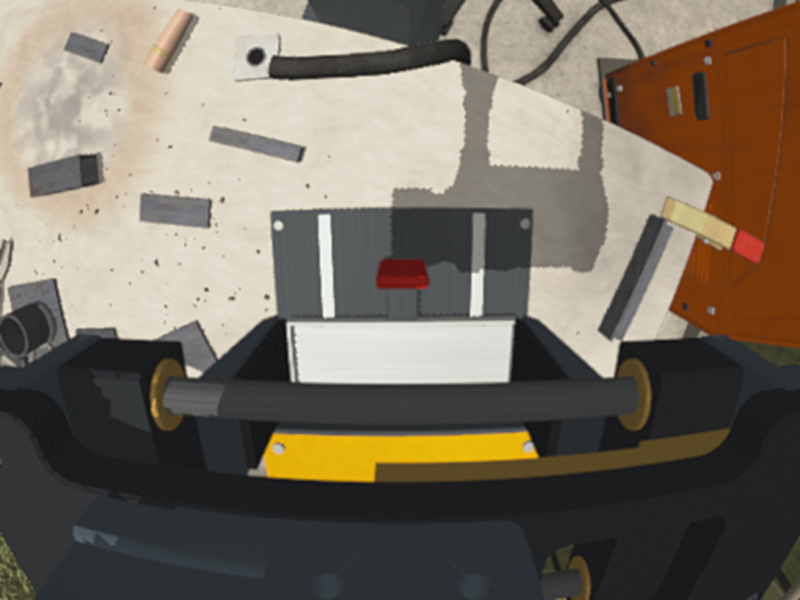

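The handle top is at (402,274), still on the centre line at station x ≈ -0.145, so the tray has moved about 35 mm. Now I'll grip across the 12 mm faces.

```bash
python3 - <<'E'
from h import *
go(st(-.145,.001,.16),YAW); go(st(-.145,.001,.054),YAW,True,.12)
f0=np.array(arm.current_force());print("down",f0.round(1))
arm.grip(.004);print(arm.current_width(),arm.current_grasp_force())
p0=np.array(arm.current_ee_pos());f0=np.array(arm.current_force());print(p0,f0.round(1))
for d in(.05,.08,.085,.088,.091,.094,.097,.1,.103):
    t=p0.copy();t[:2]-=d*cs
    arm.move_l(t.tolist(),feed=.08 if d<.081 else .03);arm.sleep(.1)
    f=np.array(arm.current_force())-f0;print(d,(f[:2]@cs).round(2),f.round(1),np.round(arm.current_ee_pos(),4),round(arm.current_width(),4))
    if f[:2]@cs>8: break
arm.sleep(.2);print(arm.current_t())
E
```

```text
down [ 0.1 -0.5  0.2]
0.010818068262014017 29.99853551387787
[0.50058243 0.2194067  0.05400901] [ 1.4  0.5 -1.3]
0.05 -3.63 [-1.9 -6.   2.8] [0.4518 0.2037 0.054 ] 0.0105
0.08 -3.13 [-0.4 -9.   3.1] [0.4233 0.1945 0.054 ] 0.0106
0.085 -3.9 [-1.3 -8.8  3.4] [0.4187 0.1931 0.054 ] 0.0112
0.088 -2.19 [ 0.5 -8.8  1.7] [0.416  0.1922 0.054 ] 0.0102
0.091 -2.53 [ 0.1 -8.6  1.4] [0.4131 0.1913 0.054 ] 0.0103
0.094 7.2 [ 9.4 -6.  -8.4] [0.4123 0.191  0.0542] 0.0102
0.097 4.26 [ 3.4  3.5 19.9] [0.4101 0.1912 0.0552] 0.0041
0.1 7.39 [ 6.8  2.9 14.5] [0.4079 0.1903 0.0552] 0.0041
0.103 5.99 [ 5.8  1.5 16. ] [0.4049 0.1893 0.0552] 0.0041
18.275
```

The stop came at d≈0.093, with the handle at station x = -0.237 against -0.235 expected. The fingers then slid off after the stop. I'll release, check, and head for the yellow switch.

```bash
python3 - <<'E'
from h import *
arm.grip(.09); p=arm.current_ee_pos(); arm.move_l([p[0],p[1],.15],feed=.15)
go(st(-.19,0,.28),YAW+90)
im,c=wsnap("w4");hsv=cv2.cvtColor(im,cv2.COLOR_RGB2HSV)
m=cv2.inRange(hsv,(0,150,60),(8,255,255));m[:,:170]=0;m[:,350:]=0;m[:40]=0
n,l,s,cc=cv2.connectedComponentsWithStats(m);i=1+s[1:,4].argmax();print(s[i],cc[i])
x,y,w,h,_=s[i];W=onplane("wrist",[x+w/2,y+h-.5],.089,c)[0];d=W[:2]-O;print("far top edge",W,"st",d@cs,d@[-cs[1],cs[0]])
# tops: yellow switch look
go([.40,-.40,.32],-90)
print(arm.current_t())
im,c=wsnap("w5");import pickle;pickle.dump(c,open("pics/w5.pkl","wb"))
E
```

```text
[240 155  30  15 403] [254.91066998 162.50868486]
far top edge [0.44797525 0.20238079 0.089     ] st -0.20011138707632556 0.0005823961607956365
24.0833
```

View pics/w5.png

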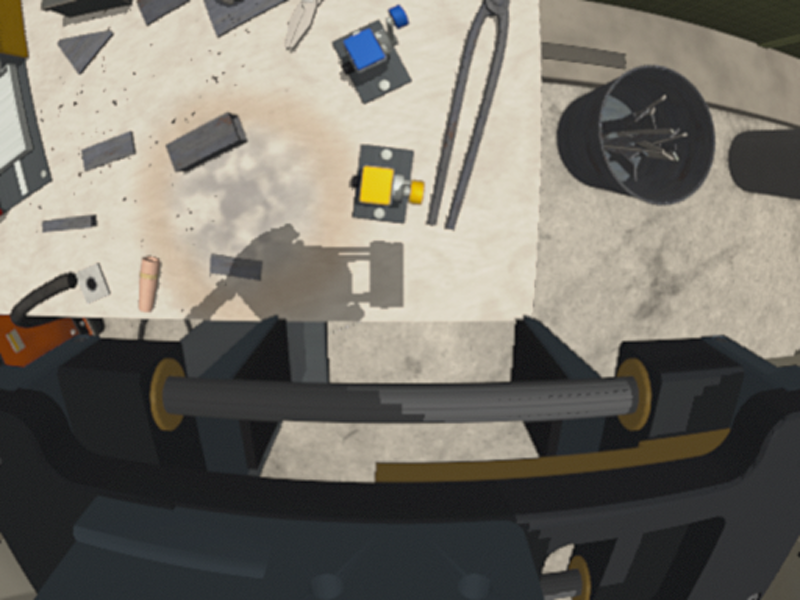

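The tray reads about 30 mm off fully out: opening the slipped fingers pushed the handle back in. I'll re-grip it, pull gently to the stop and release with a small opening. In this view the yellow cap is at (377,185) with its roller at (417,191), and the blue cap is at (364,48) with its roller at (399,16).

```bash
python3 - <<'E'
from h import *
import pickle
c=pickle.load(open("pics/w5.pkl","rb"));W=lambda p,z:(onplane("wrist",np.atleast_2d(p)*.64,z,c)*1000).round(1)
print("plate y",W([(362,145),(414,150),(406,223),(352,216)],.004).tolist());print("cap",W((377,185),.067),"roll",W((417,191),.117))
print("blue plate",W([(333,44),(382,21),(412,80),(366,102)],.004).tolist(),"cap",W((364,48),.067),"roll",W((399,16),.117))
im=np.load("pics/w5.npy");hsv=cv2.cvtColor(im,cv2.COLOR_RGB2HSV)
for nm,lo,hi,z in(("y",(20,150,100),(35,255,255),0),("b",(100,120,60),(125,255,255),0)):
    mm=cv2.inRange(hsv,lo,hi);mm[160:]=0;mm[:,:200]=0;mm[:,290:]=0;N,l,s,cc=cv2.connectedComponentsWithStats(mm)
    for i in range(1,N):
        if s[i,4]>15: print(nm,s[i].tolist(),"z.067",(onplane("wrist",cc[i],.067,c)*1000).round(),"z.115",(onplane("wrist",cc[i],.115,c)*1000).round())
# regrip tray
go(st(-.206,.0,.20),YAW); go(st(-.206,.0,.054),YAW,True,.15); arm.grip(.004);print(arm.current_width(),arm.current_force())
p0=np.array(arm.current_ee_pos());f0=np.array(arm.current_force())
for d in[.02]+list(np.arange(.024,.042,.0015)):
    t=p0.copy();t[:2]-=d*cs
    arm.move_l(t.tolist(),feed=.06);arm.sleep(.1)
    f=np.array(arm.current_force())-f0
    print(round(d,4),(f[:2]@cs).round(2),round(arm.current_width(),4))
    if f[:2]@cs>3: break
print(arm.current_ee_pos()); arm.sleep(.3); arm.grip(.035)
p=arm.current_ee_pos(); arm.move_l([p[0],p[1],.16],feed=.2)
go(st(-.19,0,.28),YAW+90)
im,c=wsnap();hsv=cv2.cvtColor(im,cv2.COLOR_RGB2HSV)
m=cv2.inRange(hsv,(0,150,60),(8,255,255));m[:,:170]=0;m[:,350:]=0;m[:40]=0
n,l,s,cc=cv2.connectedComponentsWithStats(m);i=1+s[1:,4].argmax();print(s[i],cc[i])
x,y,w,h,_=s[i];Wp=onplane("wrist",[x+w/2,y+h-.5],.089,c)[0];d=Wp[:2]-O;print("far top edge",Wp,"st",d@cs,d@[-cs[1],cs[0]],arm.current_t())
E
```

```text
plate y [[501.3, -357.8, 4.0], [495.5, -415.3, 4.0], [413.4, -406.8, 4.0], [421.5, -346.0, 4.0]]
cap [[ 458.2 -377.5   67. ]] roll [[ 454.6 -414.8  117. ]]
blue plate [[619.6, -324.8, 4.0], [646.0, -379.5, 4.0], [575.2, -413.0, 4.0], [550.0, -362.2, 4.0]] cap [[ 596.4 -364.5   67. ]] roll [[ 613.2 -398.8  117. ]]
y [230, 106, 22, 25, 447] z.067 [[ 458. -376.   67.]] z.115 [[ 460. -379.  115.]]
y [262, 116, 9, 14, 109] z.067 [[ 452. -416.   67.]] z.115 [[ 454. -414.  115.]]
b [250, 4, 11, 13, 97] z.067 [[ 631. -398.   67.]] z.115 [[ 614. -398.  115.]]
b [220, 18, 26, 27, 419] z.067 [[ 596. -364.   67.]] z.115 [[ 583. -368.  115.]]
0.01043185241042282 [ 2.21111307  0.1282071  -0.48691286]
0.02 -3.5 0.0102
0.024 -3.3 0.0105
0.0255 -1.93 0.0108
0.027 -1.65 0.0106
0.0285 -1.55 0.0109
0.03 -2.17 0.0103
0.0315 -1.02 0.0104
0.033 2.76 0.0106
0.0345 -0.16 0.0042
0.036 2.89 0.0041
0.0375 3.22 0.0041
[0.41007054 0.19010164 0.05524036]
[241 172  29  17 441] [255.10430839 180.56235828]
far top edge [0.4227204  0.19367235 0.089     ] st -0.2268160396785186 -0.0001287055694241967 35.8667
```

Yellow switch: origin (0.458,-0.380), yaw ≈ -6.5°, pivot (0.454,-0.4145). Blue switch: yaw ≈ 26°, pivot (0.6135,-0.3985). The offset of 34–38 mm matches the 34 mm given. To be sure the tray is at its stop, I'll nudge the handle outward from its inner side with closed fingers, then go to the yellow lever.

```bash
cat >> h.py <<'E'
def press(pivot,yaw,disp=.0395,half=.016):
    """push the roller toward switch +x with closed fingers (closing along the switch's y); back off, up."""
    a=np.radians(yaw);ex=np.array([np.cos(a),np.sin(a)]);ey=np.array([-ex[1],ex[0]])
    P=lambda x,z:[*(np.array(pivot)+x*ex-.004*ey),z]
    arm.grip(0.0)
    x0=-.011-half
    go(P(x0-.03,.22),yaw+90);go(P(x0-.03,.096),yaw+90,True,.2)
    arm.sleep(.2);f0=np.array(arm.current_force());touch=None
    x=x0-.012
    while True:
        arm.move_l(P(x,.096),feed=.05);F=-((np.array(arm.current_force())-f0)[:2]@ex)
        print(round(x-x0,4),round(F,2),end=" | ")
        if touch is None and F>.8: touch=x
        if x-x0>=disp-.0005 or F>7 or (touch is not None and x-touch>=disp): break
        x+=.004 if x-x0<.024 else .0025
    arm.sleep(.3);F=-((np.array(arm.current_force())-f0)[:2]@ex);print("hold F",F)
    im=arm.snapshot("scene");cv2.imwrite(f"pics/press{int(yaw)}.png",im[:,:,::-1])
    arm.move_l(P(x0-.03,.096),feed=.06);arm.sleep(.3)
    arm.move_l(P(x0-.03,.22),feed=.25)
    return touch
YP=(.454,-.4145);BP=(.6135,-.3985)
def seat_out():
    """nudge the handle outward to its stop with closed fingers from inside"""
    arm.grip(0.0);go(st(-.195,0,.16),YAW+90);go(st(-.195,0,.05),YAW+90,True,.15);arm.sleep(.2)
    f0=np.array(arm.current_force());x=-.205
    while x>-.228:
        arm.move_l(st(x,0,.05),feed=.05);arm.sleep(.1);F=(np.array(arm.current_force())-f0)[:2]@cs
        print(round(x,4),round(F,2),end=" | ")
        if F>4.5:break
        x-=.002
    arm.sleep(.25);arm.move_l(st(-.195,0,.05),feed=.1);arm.move_l(st(-.195,0,.2),feed=.25)
E
python3 - <<'E'
from h import *
seat_out();print(arm.current_t())
print(press(YP,-6.5),arm.current_t())
im=cv2.imread("pics/press-6.png")[260:345,240:360];cv2.imwrite("pics/pc.png",cv2.resize(im,None,fx=6,fy=6,interpolation=cv2.INTER_CUBIC))
E
```

```text
-0.205 -0.3 | -0.207 -0.53 | -0.209 0.44 | -0.211 -0.58 | -0.213 -0.04 | -0.215 4.51 | 41.7167
-0.012 0.51 | -0.008 0.25 | -0.004 1.4 | -0.0 1.27 | 0.004 0.36 | 0.008 1.19 | 0.012 1.1 | 0.016 0.66 | 0.02 0.46 | 0.024 0.91 | 0.028 0.39 | 0.0305 0.21 | 0.033 0.98 | 0.0355 0.08 | hold F 0.07022018977676797
-0.031000000000000003 51.4083
```

View pics/pc.png

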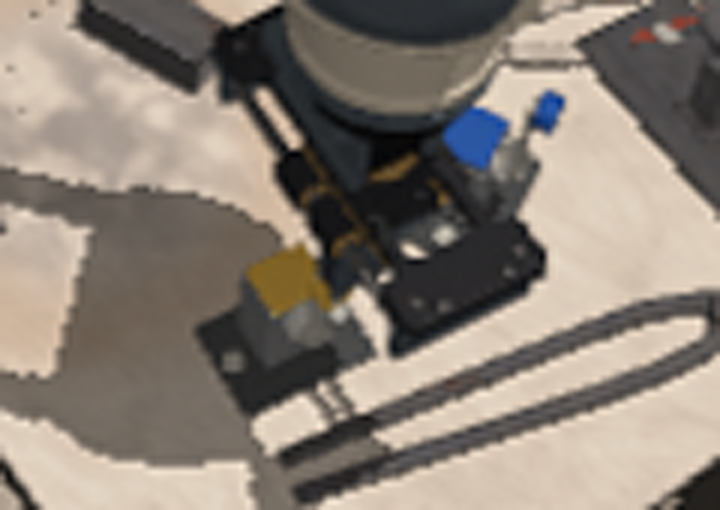

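The force stayed near zero all through, and the gripper hides the roller at around (355,275) in the crop. I can't tell whether the lever moved. I'll repeat it while tracking the yellow roller in the top camera at each step.

```bash
python3 - <<'E'
from h import *
import pickle
def look(tag):
    im=arm.snapshot("top");np.save(f"pics/{tag}.npy",im);hsv=cv2.cvtColor(im,cv2.COLOR_RGB2HSV)
    m=cv2.inRange(hsv,(18,130,70),(35,255,255));m[:190]=0;m[:,:330]=0
    n,l,s,cc=cv2.connectedComponentsWithStats(m);print(tag,[(cc[i].round(1).tolist(),s[i].tolist()) for i in range(1,n) if s[i,4]>4])
look("free")
yaw=-6.5;a=np.radians(yaw);ex=np.array([np.cos(a),np.sin(a)]);ey=np.array([-ex[1],ex[0]])
P=lambda x,z:[*(np.array(YP)+x*ex-.004*ey),z]
go(P(-.05,.15),yaw+90);go(P(-.05,.096),yaw+90,True,.2);arm.sleep(.3);f0=np.array(arm.current_force())
tiles=[]
for x in(-.05,-.03,-.015,0,.0125):
    arm.move_l(P(x,.096),feed=.05);arm.sleep(.2);print(x,(np.array(arm.current_force())-f0).round(2),np.round(arm.current_ee_pos(),3),arm.current_width());look(f"y{x}")
    tiles.append(arm.snapshot("scene")[255:345,250:360])
    if x==-.015: im,c=wsnap("wy");pickle.dump(c,open("pics/wy.pkl","wb"))
T=np.hstack([cv2.resize(t[:,:,::-1],None,fx=2.4,fy=2.4,interpolation=cv2.INTER_CUBIC) for t in tiles[1:4]])
tp=np.hstack([cv2.resize(np.load(f"pics/{k}.npy")[180:270,325:395,::-1],(264,340),interpolation=cv2.INTER_CUBIC) for k in("y-0.03","y-0.015","y0")])
cv2.imwrite("pics/t.png",np.vstack([T,tp[:, :T.shape[1]] if tp.shape[1]>=T.shape[1] else cv2.copyMakeBorder(tp,0,0,0,T.shape[1]-tp.shape[1],0)]))
print(T.shape,tp.shape,proj("wrist",[arm.current_ee_pos()]))
E
```

```text
free [([349.2, 225.8], [345, 220, 10, 12, 100])]
-0.05 [-0.72 -0.94 -0.08] [ 0.404 -0.413  0.096] 0.00027311680316327916
y-0.05 [([348.2, 224.3], [345, 220, 10, 11, 62]), ([364.4, 225.4], [363, 223, 4, 6, 21])]
-0.03 [-1.24  0.03  0.61] [ 0.424 -0.415  0.096] 6.123515807642882e-05
y-0.03 [([346.4, 225.0], [345, 220, 4, 11, 40])]
-0.015 [-1.32  0.2   0.68] [ 0.438 -0.417  0.096] 0.0006533793574805824
y-0.015 [([346.3, 224.8], [345, 220, 4, 11, 34])]
0 [-0.88  0.22 -0.34] [ 0.453 -0.418  0.096] 0.0003663385492456172
y0 [([346.4, 225.0], [345, 220, 4, 11, 31])]
0.0125 [-0.57 -0.52  1.12] [ 0.466 -0.42   0.096] 0.0005805117505037201
y0.0125 [([346.4, 224.4], [345, 221, 4, 8, 22])]
(216, 792, 3) (340, 792, 3) [[254.96144084 210.0577626 ]]
```

View pics/t.png

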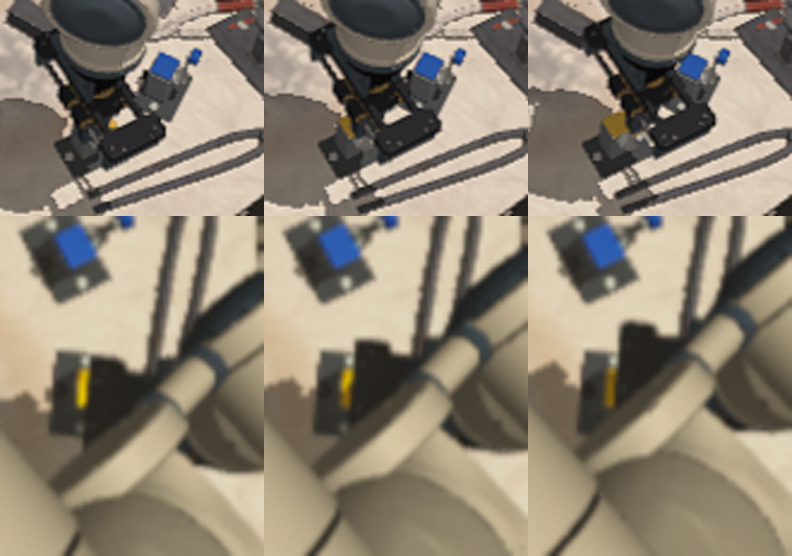

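```bash
python3 - <<'E'
from h import *
import pickle
im1=np.load("pics/wy.npy");c1=pickle.load(open("pics/wy.pkl","rb"))
im,c=wsnap("wy2")
for i,cc in((im1,c1),(im,c)):
    hsv=cv2.cvtColor(i,cv2.COLOR_RGB2HSV);m=cv2.inRange(hsv,(18,130,60),(35,255,255));n,l,s,k=cv2.connectedComponentsWithStats(m)
    print([(k[j].round().tolist(),s[j].tolist()) for j in range(1,n) if s[j,4]>15])
    print("pred: upright roller,lean.7 roller,cap,tcp",proj("wrist",[[.454,-.4145,.115],[.4925,-.419,.1],[.458,-.377,.067],[*arm.current_ee_pos()]],cc).round().tolist())
cv2.imwrite("pics/wv.png",np.hstack([cv2.resize(i[60:330,120:400,::-1],(400,386)) for i in(im1,im)]))
# lower-force check: change in force between here and backed off
f1=np.mean([np.array(arm.current_force()) for _ in range(3)],0);print(f1)
E
```

```text
[([204.0, 179.0], [185, 159, 37, 42, 1497]), ([248.0, 194.0], [239, 183, 18, 30, 390]), ([245.0, 257.0], [243, 234, 5, 49, 189]), ([267.0, 258.0], [265, 234, 5, 49, 163]), ([230.0, 299.0], [86, 286, 264, 22, 3237]), ([375.0, 382.0], [357, 378, 31, 6, 108])]
pred: upright roller,lean.7 roller,cap,tcp [[249.0, 198.0], [249.0, 136.0], [204.0, 181.0], [255.0, 173.0]]
[([205.0, 205.0], [187, 191, 36, 30, 1044]), ([256.0, 235.0], [255, 223, 3, 22, 49]), ([245.0, 257.0], [243, 234, 5, 49, 188]), ([267.0, 259.0], [265, 234, 5, 49, 175]), ([230.0, 299.0], [86, 286, 264, 22, 3233]), ([373.0, 382.0], [352, 378, 36, 6, 115])]
pred: upright roller,lean.7 roller,cap,tcp [[249.0, 236.0], [249.0, 176.0], [206.0, 212.0], [255.0, 210.0]]
[-0.98904636  0.71451142  0.0475683 ]
```

View pics/wv.png

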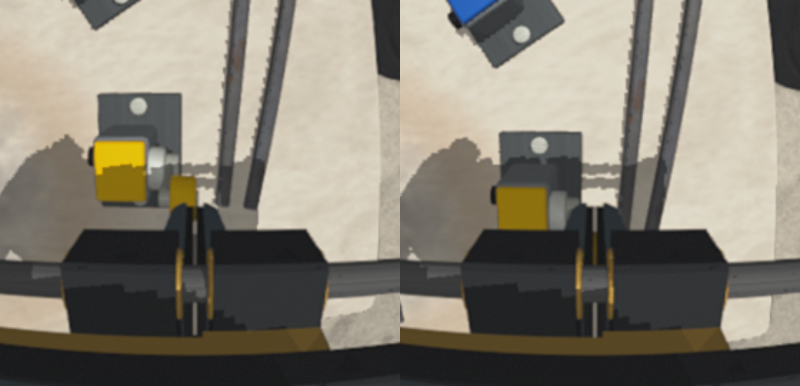

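The fingers in this orientation didn't carry the roller. In the left crop the roller at (182,190) is still upright, and in the right crop only a sliver shows at (596,245), behind the fingers. I'll lift straight off and push with the broad finger back instead (closing line along the switch's x). In that pose the wrist camera sees the lever from the side, so I can track the roller step by step.

```bash
cat > h2.py <<'E'
from h import *
def comps(im,lo,hi,amin=25,box=None):
    m=cv2.inRange(cv2.cvtColor(im,cv2.COLOR_RGB2HSV),lo,hi)
    n,l,s,k=cv2.connectedComponentsWithStats(m)
    return [(k[j].round(1).tolist(),s[j].tolist()) for j in range(1,n) if s[j,4]>amin]
YL=((18,130,50),(35,255,255));BL=((100,110,40),(125,255,255))
class SW:
    def __init__(s,piv,yaw,col,oy=0.0):
        a=np.radians(yaw);s.ex=np.array([np.cos(a),np.sin(a)]);s.ey=np.array([-s.ex[1],s.ex[0]]);s.p=np.array(piv);s.yaw=yaw;s.col=col;s.oy=oy
    def P(s,x,z,y=None): return [*(s.p+x*s.ex+(s.oy if y is None else y)*s.ey),z]
    def roll(s,th): return s.P(.06*np.sin(th),.055+.06*np.cos(th),0)
    def F(s,f0): return -((np.array(arm.current_force())-f0)[:2]@s.ex)
E
python3 - <<'E'
from h2 import *
p=arm.current_ee_pos();arm.move_l([p[0],p[1],.2],feed=.25)
S=SW(YP,-6.5,YL)
print(go(S.P(-.06,.2),S.yaw));go(S.P(-.06,.098),S.yaw,True,.2);arm.sleep(.2);f0=np.array(arm.current_force())
for x in(-.06,-.035,-.028,-.024,-.02,-.016):
    arm.move_l(S.P(x,.098),feed=.05);arm.sleep(.15);F=np.mean([S.F(f0) for _ in range(3)])
    im,c=wsnap(f"side{x}")
    print(x,"F",round(F,2),[(k,s[:4]) for k,s in comps(im,*YL,60) if k[1]<240],"pred th 0,.3,.6:",proj("wrist",[S.roll(0),S.roll(.3),S.roll(.6)],c).round().tolist())
    if F>2.5: break
print(arm.current_t())
E
```

```text
(np.float64(85.50025815988499), 173.5)
-0.06 F -0.18 [([168.9, 219.5], [156, 208, 30, 25])] pred th 0,.3,.6: [[170.0, 218.0], [147.0, 217.0], [131.0, 212.0]]
-0.035 F 0.04 [([205.2, 215.7], [190, 209, 31, 12])] pred th 0,.3,.6: [[204.0, 219.0], [180.0, 217.0], [162.0, 213.0]]
-0.028 F -0.26 [([215.1, 215.5], [200, 208, 31, 13])] pred th 0,.3,.6: [[214.0, 219.0], [190.0, 217.0], [171.0, 213.0]]
-0.024 F 0.27 [([220.7, 215.7], [206, 209, 31, 13])] pred th 0,.3,.6: [[220.0, 219.0], [196.0, 218.0], [176.0, 213.0]]
-0.02 F -0.12 [([223.7, 215.7], [211, 209, 28, 13])] pred th 0,.3,.6: [[226.0, 219.0], [201.0, 218.0], [181.0, 213.0]]
-0.016 F -0.07 [([225.3, 216.0], [217, 209, 20, 13]), ([256.0, 234.2], [255, 224, 3, 21])] pred th 0,.3,.6: [[232.0, 219.0], [207.0, 218.0], [187.0, 214.0]]
62.2167
```

```bash
ls -t pics/side*.png; python3 -c "
import cv2,glob,os
f=sorted(glob.glob('pics/side*.png'),key=os.path.getmtime)
import numpy as np
a=[cv2.imread(x) for x in(f[0],f[1],f[-1])]
cv2.imwrite('pics/sv.png',np.hstack([cv2.resize(i,(266,200),interpolation=cv2.INTER_AREA) if 0 else cv2.resize(i[100:500,200:600],(266,266)) for i in a]))"
```

```text
pics/side-0.016.png
pics/side-0.02.png
pics/side-0.024.png
pics/side-0.028.png
pics/side-0.035.png
pics/side-0.06.png
```

View pics/sv.png

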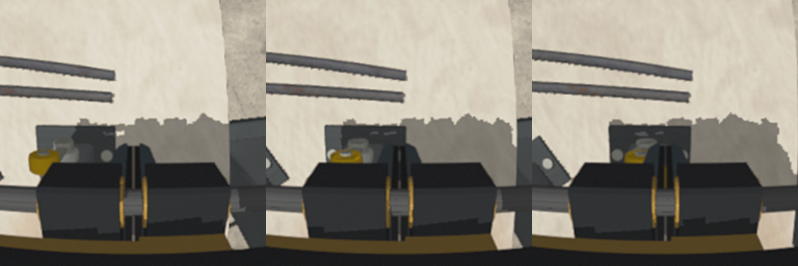

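In this view the roller (second crop, 345,155) sits just ahead of the fingers and hasn't moved yet. The fingers are also slimmer than I assumed, about ±10 mm. I'll keep stepping and track the roller's leading edge against the upright prediction.

```bash
python3 - <<'E'
from h2 import *
S=SW(YP,-6.5,YL);f0=np.array([0,-.45,.1])
for x in(-.012,-.008,-.003,.002,.007,.012):
    arm.move_l(S.P(x,.098),feed=.05);arm.sleep(.15);F=np.mean([S.F(f0) for _ in range(3)])
    im,c=wsnap(f"side{x}")
    cc=[s for k,s in comps(im,*YL,40) if k[1]<222 and 130<k[0]<250]
    pr=proj("wrist",[S.roll(t) for t in(0,.2,.4,.6,.8)],c)[:,0]-15.5
    le=min(s[0] for s in cc) if cc else None
    th=np.interp(-le,-pr,(0,.2,.4,.6,.8)) if cc else None
    print(x,"F",round(F,2),cc,"left",le,"pred",pr.round().tolist(),"theta~",th,np.round(arm.current_force(),2))
    if th is None or th>.68: break
print(arm.current_t())
E
```

```text
-0.012 F -0.07 [[223, 209, 14, 13, 133]] left 223 pred [222.0, 205.0, 190.0, 177.0, 167.0] theta~ 0.0 [1.01 0.28 0.25]
-0.008 F -0.37 [[229, 209, 10, 12, 85]] left 229 pred [228.0, 211.0, 195.0, 182.0, 172.0] theta~ 0.0 [ 0.    0.24 -0.55]
-0.003 F -0.63 [] left None pred [236.0, 218.0, 202.0, 189.0, 178.0] theta~ None [ 0.46  0.36 -0.21]
63.5667
```

The lever doesn't move at all, and fingers closing on the tab also slipped off its top at a reported z of 0.054. Both suggest the real fingertips sit above the reported TCP. I'll check with a guarded touch of the bare table.

```bash
python3 - <<'E'
from h2 import *
p=arm.current_ee_pos();arm.move_l([p[0],p[1],.18],feed=.25)
go([.43,-.30,.06],90);go([.43,-.30,.012],90,True,.1);arm.sleep(.2);f0=np.mean([arm.current_force()[2] for _ in range(4)])
z=.012
while z>-.045:
    z-=.0015;arm.move_l([.43,-.30,z],feed=.04);arm.sleep(.03);F=np.mean([arm.current_force()[2] for _ in range(3)])-f0
    if F>4: break
print("contact cmd z",z,"actual",arm.current_ee_pos(),"F",F)
arm.move_l([.43,-.30,.05],feed=.1);print(arm.current_t())
E
```

```text
contact cmd z -0.03450000000000001 actual [ 0.43014863 -0.30008874 -0.0336697 ] F 20.84160515467403
76.1
```

Contact came at a reported z ≈ -0.0335, so the fingertips really end about 33 mm above the reported TCP. That explains the slips and the misses. From here I'll apply the offset and press yellow while tracking the roller.

```bash
cat >> h2.py <<'E'
DZ=-.033   # fingertips end 33 mm above the reported TCP
def G(p,deg,line=False,feed=.15): return go([p[0],p[1],p[2]+DZ],deg,line,feed)
def L(p,feed=.15): arm.move_l([p[0],p[1],p[2]+DZ],feed=feed)
def press2(S,tag,xs=None,tip=.096,thmax=.66,half=.009):
    arm.grip(0.0);x0=-.011-half
    G(S.P(x0-.025,.2),S.yaw);G(S.P(x0-.025,tip),S.yaw,True,.25);arm.sleep(.15);f0=np.mean([arm.current_force() for _ in range(4)],0)
    x=x0-.008;ths=np.arange(0,1.01,.1)
    while x<x0+.047:
        L(S.P(x,tip),feed=.06);arm.sleep(.05);F=np.mean([S.F(f0) for _ in range(4)])
        im,c=wsnap();np.save(f"pics/{tag}.npy",im)
        pr=proj("wrist",[S.roll(t) for t in ths],c);sgn=np.sign(pr[-1,0]-pr[0,0])
        cc=[(k,s) for k,s in comps(im,*S.col,40) if abs(k[1]-pr[0,1])<25 and min(pr[:,0])-25<k[0]<max(pr[:,0])+25]
        le=None;th=None
        if cc:
            le=min(s[0] for k,s in cc) if sgn<0 else max(s[0]+s[2] for k,s in cc)
            if x<x0-.004: r=le-pr[0,0]
            th=np.interp(sgn*(le-r),sgn*pr[:,0],ths)
        print(f"{x-x0:.4f} F{F:.2f} le{le} th{th}",end=" | ")
        if (th is not None and th>thmax and F>2) or F>5.5: break
        x+=.005 if x-x0<.025 else .0025
    arm.sleep(.25);print("held",arm.current_ee_pos(),F)
    L(S.P(x0-.025,tip),feed=.1);arm.sleep(.25)
    L(S.P(x0-.025,.2),feed=.3)
E
python3 - <<'E'
from h2 import *
press2(SW(YP,-6.5,YL),"yp");print(arm.current_t())
E
```

```text
-0.0080 F0.39 leNone thNone | -0.0030 F0.74 leNone thNone | Traceback (most recent call last):
  File "<stdin>", line 2, in <module>
  File "h2.py", line 29, in press2
    th=np.interp(sgn*(le-r),sgn*pr[:,0],ths)
                         ^
UnboundLocalError: cannot access local variable 'r' where it is not associated with a value
```

```bash
sed -i 's/    x=x0-.008;ths/    r=None;x=x0-.008;ths/; s/            if x<x0-.004: r=le-pr\[0,0\]/            r=17*sgn/' h2.py; python3 - <<'E'
from h2 import *
press2(SW(YP,-6.5,YL),"yp");print(arm.current_t())
E
```

```text
-0.0080 F1.04 leNone thNone | -0.0030 F-0.69 leNone thNone | 0.0020 F1.37 le243 th0.0 | 0.0070 F0.98 le243 th0.0 | 0.0120 F1.51 le243 th0.0 | 0.0170 F1.71 le243 th0.0 | 0.0220 F2.65 le243 th0.0 | 0.0270 F3.05 le243 th0.07449774872667063 | 0.0295 F3.20 le243 th0.11726001137669345 | 0.0320 F3.01 le243 th0.1594389110937841 | 0.0345 F2.64 le243 th0.20055586598851444 | 0.0370 F4.42 le243 th0.2432551276216271 | 0.0395 F3.42 le243 th0.2865974382290841 | 0.0420 F4.85 le243 th0.3299173792558876 | 0.0445 F3.86 le243 th0.3754884045043906 | held [ 0.47826852 -0.41726943  0.06303387] 3.859488688373012
88.3917
```

The force rose smoothly from first contact to about 4 N at 44 mm of travel, which is about 0.8 rad: past the click and short of 1.0. It was then released. Now an overview of the offcuts.

```bash
python3 - <<'E'
from h2 import *
import pickle
arm.grip(.09)
go([.49,-.06,.28],90);print(arm.current_joint_positions().round(0))
im,c=wsnap("w6");pickle.dump(c,open("pics/w6.pkl","wb"));print(np.array(c["cam_to_world"])[:3,3])
hsv=cv2.cvtColor(im,cv2.COLOR_RGB2HSV);m=((hsv[...,2]<115)&(hsv[...,1]<80)).astype(np.uint8)*255
m[215:]=0;m=cv2.morphologyEx(m,cv2.MORPH_OPEN,np.ones((3,3),np.uint8))
for z in(.003,.0175):
  for r in rects("wrist",None,m,z,c):
    if r[3]>40 and 330<r[1]<640: print(z,r)
print(arm.current_t())
E
```

```text
[-14.  12.  86.  -0.  82.  76.]
[ 0.56243757 -0.06142336  0.48415803]
0.003 ([339, 210], 394, -211, 45, 22, 89)
0.003 ([172, 209], 395, 90, 49, 24, -89)
0.003 ([68, 191], 424, 307, 42, 12, -72)
0.003 ([192, 166], 469, 46, 99, 20, 90)
0.003 ([110, 178], 439, 202, 138, 50, -72)
0.003 ([13, 184], 438, 469, 140, 40, -4)
0.003 ([426, 173], 458, -379, 82, 62, -7)
0.003 ([231, 139], 517, -26, 82, 27, -82)
0.003 ([328, 141], 511, -181, 98, 41, -69)
0.003 ([470, 152], 513, -485, 211, 58, -3)
0.003 ([463, 126], 543, -466, 173, 54, 2)
0.003 ([38, 104], 599, 366, 59, 52, 18)
0.003 ([503, 121], 577, -584, 159, 56, 2)
0.003 ([426, 96], 600, -370, 82, 70, 26)
0.003 ([78, 80], 632, 264, 142, 60, -72)
0.003 ([144, 103], 588, 136, 222, 54, 18)
0.0175 ([339, 210], 399, -206, 43, 22, 89)
0.0175 ([172, 209], 400, 85, 47, 23, -89)
0.0175 ([68, 191], 428, 296, 41, 12, -72)
0.0175 ([192, 166], 472, 43, 96, 20, 90)
0.0175 ([110, 178], 443, 194, 134, 49, -72)
0.0175 ([13, 184], 442, 453, 136, 39, -4)
0.0175 ([426, 173], 461, -369, 80, 60, -7)
0.0175 ([231, 139], 519, -27, 79, 26, -82)
0.0175 ([328, 141], 512, -177, 95, 40, -69)
0.0175 ([470, 152], 515, -472, 205, 56, -3)
0.0175 ([463, 126], 544, -454, 168, 53, 2)
0.0175 ([38, 104], 598, 353, 57, 51, 18)
0.0175 ([503, 121], 577, -569, 154, 54, 2)
0.0175 ([426, 96], 599, -361, 80, 68, 26)
0.0175 ([78, 80], 629, 255, 138, 58, -72)
0.0175 ([144, 103], 587, 130, 215, 52, 18)
91.2167
```

View pics/w6.png

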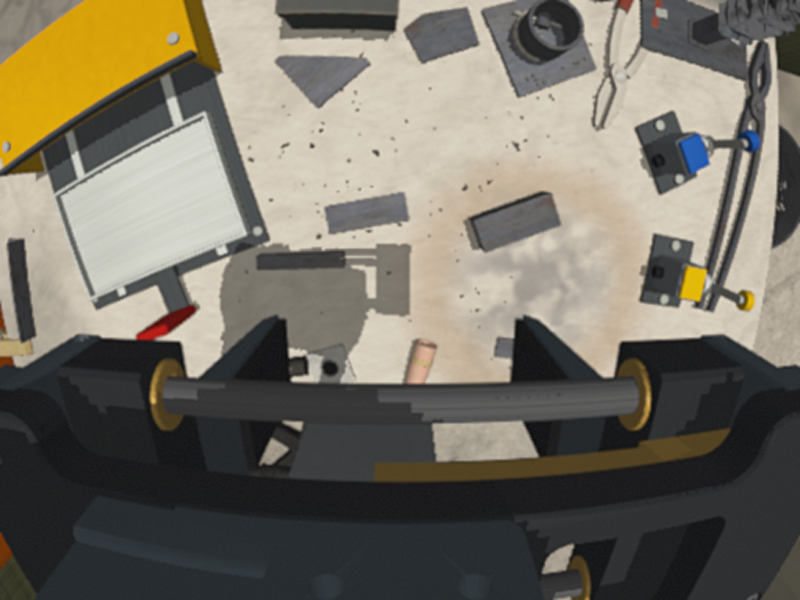

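All three offcuts are clear: the bar at (300,260), flat_a at (366,212) and the tube at (514,221). The bar has been knocked about 4 cm from its earlier place. The tray stands fully out and empty, and the decoy flat is near (505,348). Loading the bar first.

```bash
cat >> h2.py <<'E'
def pick_place(xy,long_deg,w,ty,tip=.002):
    G([*xy,.09],long_deg+90);arm.grip(min(.09,w+.04));G([*xy,tip],long_deg+90,True,.15)
    arm.grip(max(0,w-.012));arm.sleep(.1);w1=arm.current_width();f1=arm.current_grasp_force()
    L([*xy,.065],.2);w2=arm.current_width()
    t=st(-.112,ty,.065);G(t,YAW+90,True,.22);w3=arm.current_width();f3=arm.current_grasp_force()
    print("widths",round(w1,4),round(w2,4),round(w3,4),"force",round(f1,1),round(f3,1),flush=True)
    if abs(w3-w)>.004: print("LOST?");return
    L(st(-.112,ty,.013+tip+.0015),.12);arm.grip(w+.014);L(st(-.112,ty,.085),.25)
    print(arm.current_t())
E
python3 - <<'E'
from h2 import *
pick_place((.4705,.045),90,.016,.07)
E
```

```text
widths 0.0158 0.0157 0.016 force 30.0 30.0
98.6083
```

```bash
python3 - <<'E'
from h2 import *
pick_place((.5175,-.026),-82,.030,0.0,.001)
pick_place((.5115,-.1785),-69.5,.035,-.07,.003)
go(st(-.15,0,.25),YAW+90)
im,c=wsnap("w7");import pickle;pickle.dump(c,open("pics/w7.pkl","wb"));print(arm.current_t())
E
```

```text
widths 0.0299 0.0296 0.0296 force 29.9 29.9
105.9083
widths 0.0349 0.0348 0.0349 force 30.0 30.0
113.1583
114.0667
```

View pics/w7.png

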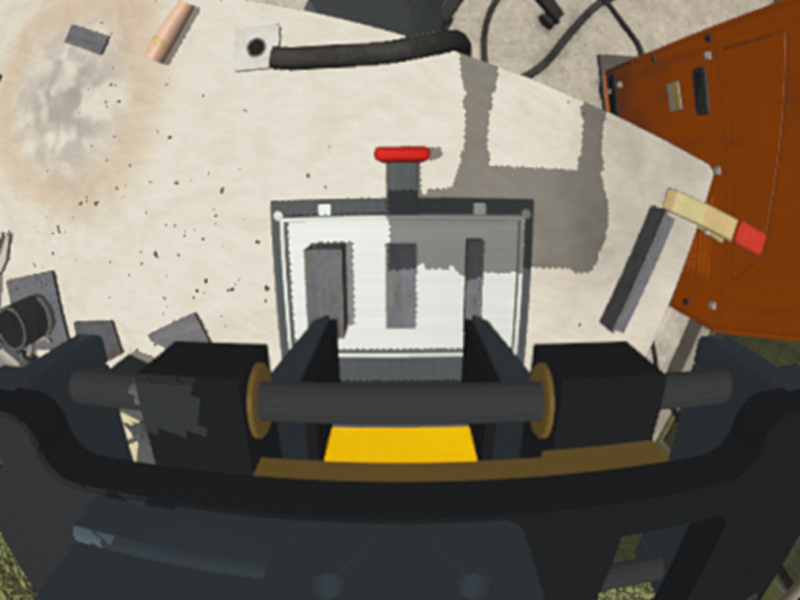

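All three lie flat inside the lips: tube (328,290), flat (401,285), bar (475,278). The handle is at (402,154). Now I'll push the tray home on the handle's outer face with closed fingers.

```bash
python3 - <<'E'
from h2 import *
arm.grip(0.0)
G(st(-.285,0,.16),YAW+90);G(st(-.285,0,.055),YAW+90,True,.2);arm.sleep(.15);f0=np.mean([arm.current_force() for _ in range(4)],0)
L(st(-.262,0,.055),.1);L(st(-.124,0,.055),.08)
x=-.124
while x<-.098:
    x+=.0015;L(st(x,0,.055),.04);arm.sleep(.06);F=-np.mean([(np.array(arm.current_force())-f0)[:2]@cs for _ in range(3)])
    print(round(x,4),round(F,2),end=" | ")
    if F>6: break
print(arm.current_ee_pos());arm.sleep(.3)
L(st(-.2,0,.055),.15);L(st(-.2,0,.25),.3)
im,c=wsnap("w8");hsv=cv2.cvtColor(im,cv2.COLOR_RGB2HSV)
m=cv2.inRange(hsv,(0,150,60),(8,255,255));m[:,:170]=0;m[:,350:]=0;m[:40]=0
n,l,s,cc=cv2.connectedComponentsWithStats(m);i=1+s[1:,4].argmax();a,b,w,h,_=s[i];Wp=onplane("wrist",[a+w/2,b+h-.5],.089,c)[0];d=Wp[:2]-O;print("far top edge st",s[i],d@cs)
print(arm.current_t())
E
```

```text
-0.1225 0.96 | -0.121 1.19 | -0.1195 0.52 | -0.118 1.46 | -0.1165 0.77 | -0.115 1.19 | -0.1135 1.12 | -0.112 0.26 | -0.1105 4.74 | -0.109 12.45 | [0.53294002 0.22855043 0.02182945]Traceback (most recent call last):
  File "<stdin>", line 14, in <module>
ValueError: attempt to get argmax of an empty sequence
```

The stop was met at x = -0.110, where expected (12 N), so the tray is home. Now the blue switch, travelling round nearer the robot to clear the hood.

```bash
sed -i 's/while x<x0+.047/while x<x0+.0405/' h2.py; python3 - <<'E'
from h2 import *
print(arm.current_ee_pos())
go([.43,-.22,.25],26)
press2(SW(BP,26,BL),"bp");print(arm.current_t())
p=arm.current_ee_pos();go([.42,-.15,.3],90)
for i,n in enumerate(("top","scene")):
    im=arm.snapshot(n);np.save(f"pics/f{n}.npy",im)
im,c=wsnap("w9");print(arm.current_t(),comps(im,*BL,20),[a for a in comps(im,*YL,20) if a[0][1]<220])
t=np.load("pics/ftop.npy");cv2.imwrite("pics/fin.png",np.hstack([cv2.resize(t[130:270,110:390,::-1],(400,200)),cv2.resize(np.load("pics/w9.npy")[:220,:,::-1],(400,200))])) if 0 else cv2.imwrite("pics/fin.png",np.vstack([cv2.resize(t[130:270,110:390,::-1],(600,300),interpolation=cv2.INTER_CUBIC),cv2.resize(im[:220,:,::-1],(600,258))]))
E
```

```text
[0.44784666 0.20172421 0.21582945]
-0.0080 F-0.14 leNone thNone | -0.0030 F0.20 leNone thNone | 0.0020 F1.03 leNone thNone | 0.0070 F1.19 leNone thNone | 0.0120 F1.48 leNone thNone | 0.0170 F1.83 leNone thNone | 0.0220 F2.24 leNone thNone | 0.0270 F3.10 leNone thNone | 0.0295 F3.08 leNone thNone | 0.0320 F3.06 leNone thNone | 0.0345 F3.81 leNone thNone | 0.0370 F4.14 leNone thNone | 0.0395 F4.83 leNone thNone | held [ 0.63093572 -0.38997344  0.06300787] 4.833805548675542
133.7667
135.1833 [([109.0, 280.3], [105, 274, 11, 12, 73])] [([481.6, 54.7], [479, 48, 6, 14, 28]), ([119.2, 182.5], [111, 172, 17, 23, 352]), ([83.3, 188.2], [79, 182, 11, 13, 100])]
```

View pics/fin.png

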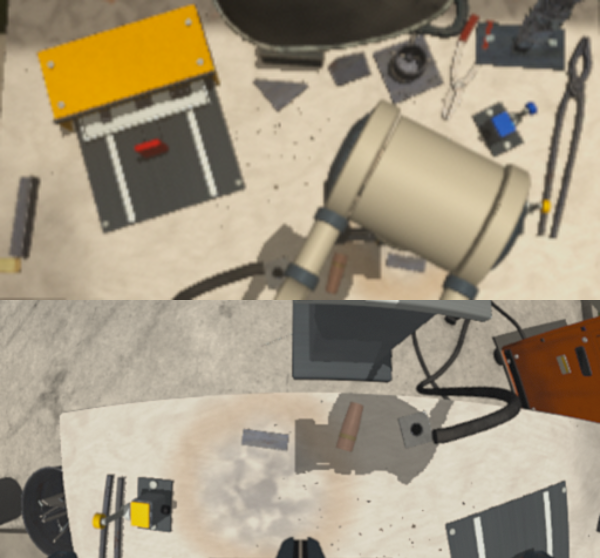

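The final view shows the tray home: red handle at (150,148), the three offcut ends under the guard's edge, and both rollers upright at (531,108) and (546,206). The blue force rose cleanly from 1 N to 4.8 N before release. Handing in.

```bash
python3 - <<'E'
from h2 import *
t=np.load("pics/ftop.npy");m=comps(t[195:205,165:195],(0,150,90),(8,255,255),8) if 0 else [a for a in comps(t,(0,150,90),(8,255,255),8) if 165<a[0][0]<200 and 185<a[0][1]<210]
for a in m:
    d=onplane("top",a[0],.089)[0][:2]-O;print(a,"handle st x",d@cs)
print(arm.current_force(),arm.current_t());print(arm.sign_off())
E
```

```text
([178.5, 197.5], [173, 195, 12, 6, 46]) handle st x -0.08877961076300782
[-0.32938316 -0.32544345  0.07164079] 135.1833
the job is handed in; nothing more can be done
None
```

I handed the job in at 135 s: the tray is home with the three offcuts present (tube, bar and flat) inside it, and both levers read upright in the last pictures; the judge's verdict was not returned, and the yellow and blue clicks are inferred from lever force and finger travel.

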